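# Close up the relay row on the mounting rail

### The arm

A 6-joint arm with a two-finger parallel gripper is mounted at the origin on the work surface. World frame = base frame: x ahead of the robot, y to its left, z up, the work surface at z = 0. Lengths are in m, angles in degrees, forces in N, time in s.
With the tool pointing down it reaches from about 0.3 to 0.875 m from the base axis. Payload 6.4 kg.
Tool frame: the origin (TCP) lies at the very end of the fingers, on their centre line; the grasp point (between the pads) lies 19 mm behind it (grasp_offset is the distance from the TCP to the grasp point, in m); z points along the fingers, y is the line along which they close (so a half turn about z gives the same grasp; the last joint's range is limited). The gripper opens to 85 mm and grips with 20 to 120 N. Pads are 22 mm wide; open, the fingers measure 114 mm over their backs; the gripper's body (76 mm by 85 mm) begins 54 mm behind the grasp point. The pads swing forward as they close: fully open they stand 13 mm farther back than shut.
Start: joints at [62.091, 10.359, 92.074, -0, 77.567, -11.82], TCP at [0.159, 0.552, 0.231] pointing down, gripper open.
Joint ranges: [-171.53, 171.53], [-51.25, 118.39], [17.06, 147.69], [-65.23, 245.23], [0, 150.52], [-178.68, 178.68]. Speed limits (degrees/s): [147.25, 147.25, 172.46, 180, 180, 180].

### API

Orientations are given as [roll, pitch, yaw] about the fixed x, y, z axes, in that order (R = Rz(yaw) Ry(pitch) Rx(roll)).
In Python, from bench import get_obs, read_camera, camera_params, hand_in, boxes_of, spot_point, grasp_offset gives the robot as it stands.
- The arm moves only by the tool servo_tool, never from a script. Its argument "increments" is a list of rows, each a list of 7 numbers: the shift along the world's x, y, z in cm, then the turn, a rotation vector about the world's x, y, z in rad, then the gripper's target within -1 to 1 (fully open at 1, half-way at 0, shut at -1). A call has 1 to 8 rows; each row shifts and turns the commanded pose from where the row before left it; what a row does not reach is not made up. A row lasts 1/12 s, in which the tool goes at most 41.7 mm and 7.16 degrees, less where a joint would pass 70% of its speed; a pose out of reach is approached as far as the arm can. A call is refused whole if a number of a shift passes 4.17 or a number of a turn 0.125, either way. A call with a gripper value outside its range is refused whole. The fingers move at their own pace and stop on an object; "grip_force" is the grip in N (left out, the last holds). Time passes only in rows, so rows that do not move let the fingers close. It gives the time, the measured TCP pose, the force, the opening and the grip force at its end, in the units of the state.
- get_obs(): the state, without advancing time (a new reading comes with each control period).
- read_camera(name): name is "side" or "top" or "wrist"; returns the picture (384x512x3 uint8, red, green, blue); there is no depth.
- camera_params(name): a dict with "fovy" (degrees; the focal length in pixels is half the picture's height over the tangent of half this angle, whatever the lens; pixels are square), "cx", "cy" (the principal point, pixels), "R" (3x3) and "t" (3): a world point X has camera coordinates R X + t. Camera axes: x right, y down, z forward; pixel columns grow to the right and rows downward; lengths in m; the calibration is good to about 2 mm. The wrist camera is an equidistant fisheye: a pixel r from the principal point sees the ray r / f radians off the axis. A picture is of the moment at which its call begins: read the wrist's pose just before it. camera_params takes no time and is no camera call; for the wrist camera it gives the pose at the moment of the call.
- hand_in(): hands the job in; it is judged then, once.
Trained networks look in the newest picture that a camera, given by its name, has taken for a name from the list of things; names that differ only in an ending like _2 or _b are one class to them, and where a whole thing is asked for, a point or a joint stands for the part that bears it (a point fixed in the world has none). Each returns a list of dicts, best first, with "p" (0 to 1); they miss things now and then, are a little off and sometimes report something else, mostly with a low value. They report only what shows in the picture. A call takes as long as a camera call. They do not tell look-alikes from the thing itself.
- boxes_of(camera, target): "extent" ([centre column, centre row, width, height] in pixels, round what is visible of it).
- spot_point(camera, target): "centre" ([column, row] in pixels: a listed point, or the origin of a listed thing).
The state is a dict: "time_s": time; "joints": joint angles; "joint_vel": joint speeds; "tau": joint torques, N m; "ee_pos": TCP position; "orientation": TCP orientation; "wrist_force": force on the tool from outside, world axes, zero at the start; "wrist_torque": the same for the moment, N m; "grip_width": finger opening in m; "gripper_force": force on a finger pad.
Only numpy, scipy, OpenCV 4.12 (cv2) and the standard library are available. Lean on these libraries where they do the work, as an engineer would, in place of code of your own. Each camera call takes 0.05 s, during which the arm holds its last target. There are 200 camera calls.

### The job

On the mounting panel, push the row of four relay modules along the rail as one train until it is tight against the fixed end stop, leaving the loose end clamp where it is meanwhile. Then push the end clamp along the rail until it closes up against the last module, with no gaps left anywhere. Only push with the fingertips: lift nothing off the rail, tip nothing over, and leave everything else alone.

Things in the scene. Friction and masses are not known exactly. Their poses are not given: they have to be found in the camera images.
- panel: grey steel panel 280 x 500 x 5 mm, fixed on the table. Origin: centre of its underside. Own y runs along the rail, x across, z up. A steel rail 35 mm wide, 480 mm long runs over the origin along y, its flat top 22 mm above the table. A white wiring duct (30 wide, 460 long, top 35 mm above the table) runs parallel, 115 mm towards -x.
- end_stop: fixed aluminium block on the rail near one end (+y or -y, 180 mm from the panel's centre), 64 mm across the rail, 24 mm along it, top 74 mm above the table, a low bolted foot either side. Origin: on the rail's centre line, mid-length of the block, 14 mm above the table; the face that the row meets is 12 mm from it along the rail.
- end_clamp: loose low aluminium block on the rail near the end opposite the stop, 36 mm along the rail, 54 mm across, flat top 52 mm above the table with a black screw head (16 mm wide, 8 mm tall) on it. Origin: centre of its underside, 14 mm above the table; its faces are 18 mm from it along the rail. 90 to 180 g; slides with about 1 N.
- module_1: grey plastic relay module, the end of the row of four towards the panel's -y. 28 mm along the rail, 64 across, 58 tall, 60 to 130 g. Origin: centre of its underside (foot of the two legs that straddle the rail), 14 mm above the table, 8 mm below the rail top. Own y along the rail, z up. Only sits over the rail (1 mm play each side), slides with about 1 N; comes off if pulled up.
- module_2: relay module like module_1, second from the panel's -y end of the row; same size and origin. At the start the four touch one another face to face (28 mm apart), in the middle part of the rail, with at least 65 mm of free rail between the row and the stop, and between the row and the clamp.
- module_3: relay module like module_1, third from the panel's -y end; same size and origin. At the start the four touch one another face to face (28 mm apart), in the middle part of the rail, with at least 65 mm of free rail between the row and the stop, and between the row and the clamp.
- module_4: relay module like module_1, the end of the row towards the panel's +y; same size and origin. At the start the four touch one another face to face (28 mm apart), in the middle part of the rail, with at least 65 mm of free rail between the row and the stop, and between the row and the clamp.
- spare_module: bystander: a fifth module of the same kind standing on the panel beside the rail (not on it), 58 mm tall. Origin: centre of its underside.
- jar: bystander: small clear jar 40 mm wide, 50 mm tall, on the panel beside the rail. Origin: centre of its underside.
- bushing: bystander: steel ring 34 mm wide, 20 mm tall, on the panel beside the rail. Origin: centre of its underside.
- screwdriver: bystander: screwdriver lying on the table left of the panel.
- wrench: bystander: wrench lying on the table right of the panel.
- fan: bystander: black square fan 80 x 80 x 25 mm lying on the table right of the panel.
- parts_tray: bystander: blue tray 110 x 160 x 40 mm on the table left of the panel.
Things that resemble listed ones, but are neither listed nor needed, are in the scene too. Leave any green look-alike of the module_2 alone.

How it is judged:
By the outcome, as a careful person would: the job done as asked, in the order asked, and still so for the second after the job is handed in, with the robot touching nothing.
It also fails if it takes over 51 s, if anything falls off the work surface, if the arm or the gripper's body presses on something with over 40 N, if the wrist force passes 120 N, or if a joint passes its speed limit or range.

## Working session

There is one attempt and no reset: what is moved stays moved. The work goes in short steps, Python scripts to look and compute and a tool call to move; the robot and the scene stay as the last step left them, time stands still between calls to the robot, and variables do not carry over. Pictures are saved under pics/ and viewed, at most 10 in all, crops included, and the job is handed in when it is done.

Besides the shell and the picture viewer there is one more tool, called after "Emit:" by a JSON object that holds its "name" and its "arguments". servo_tool: Moves the arm, as the interface text tells. Its arguments: {"type":"object","properties":{"increments":{"type":"array","items":{"type":"array","items":{"type":"number"}}},"grip_force":{"type":"number"}},"required":["increments"]}

```bash
mkdir -p pics
cat > h.py <<'E'
import numpy as np,cv2
from bench import *
def ray(c,uv):
    P=camera_params(c);R=np.array(P["R"]);t=np.array(P["t"]);f=192/np.tan(np.radians(P["fovy"]/2))
    d=np.array([(uv[0]-P["cx"])/f,(uv[1]-P["cy"])/f,1]);return -R.T@t,R.T@d
def at(c,uv,z):
    o,d=ray(c,uv);return (o+d*(z-o[2])/d[2]).round(4)
def px(c,X):
    P=camera_params(c);f=192/np.tan(np.radians(P["fovy"]/2));q=np.array(P["R"])@np.array(X)+np.array(P["t"])
    return (q[:2]/q[2]*f+[P["cx"],P["cy"]]).round(1)
E
python3 - <<'E'
from h import *
for c in("top","side"):
    im=read_camera(c);cv2.imwrite(f"pics/{c}0.png",cv2.resize(im[:,:,::-1],(800,600),interpolation=cv2.INTER_CUBIC))
    P=camera_params(c);print(c,P["fovy"],-np.array(P["R"]).T@P["t"])
    for n,z in(("end_stop",.014),("end_clamp",.014),("module_1",.014),("panel",0)):
        for s in spot_point(c,n)[:6]: print(n,np.round(s["p"],2),np.round(s["centre"]),at(c,s["centre"],z))
E
```

```text
top 54.90393419287244 [0.36908248 0.00606245 1.14893755]
end_stop 0.91 [205. 182.] [0.5629 0.1773 0.014 ]
end_clamp 0.56 [315. 188.] [ 0.5369 -0.1666  0.014 ]
module_1 0.74 [229. 255.] [0.3349 0.103  0.014 ]
module_1 0.72 [265. 183.] [ 0.556  -0.0112  0.014 ]
module_1 0.66 [292. 260.] [ 0.3177 -0.0869  0.014 ]
module_1 0.57 [242. 185.] [0.5513 0.0619 0.014 ]
module_1 0.48 [251. 181.] [0.5628 0.0335 0.014 ]
module_1 0.46 [261. 186.] [0.5449 0.0014 0.014 ]
panel 0.82 [260. 189.] [0.5383 0.0062 0.    ]
side 49.49800448120965 [0.4329797  0.93472743 0.65602336]
end_stop 0.83 [229. 245.] [0.558  0.1909 0.014 ]
module_1 0.81 [234. 211.] [0.5624 0.0558 0.014 ]
module_1 0.8 [319. 188.] [ 0.3322 -0.0665  0.014 ]
module_1 0.78 [325. 230.] [0.33   0.1226 0.014 ]
module_1 0.74 [237. 206.] [0.5556 0.0309 0.014 ]
module_1 0.56 [242. 194.] [ 0.5472 -0.0249  0.014 ]
module_1 0.22 [211. 186.] [ 0.6414 -0.0651  0.014 ]
panel 0.94 [240. 201.] [ 0.5524 -0.0126  0.    ]
panel 0.58 [188. 243.] [0.6606 0.1716 0.    ]
```

View pics/top0.png

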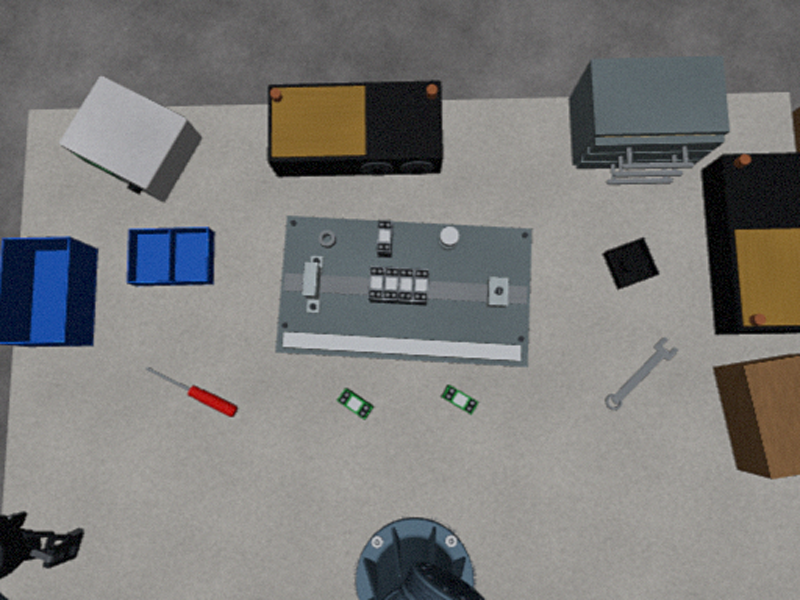

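View pics/side0.png

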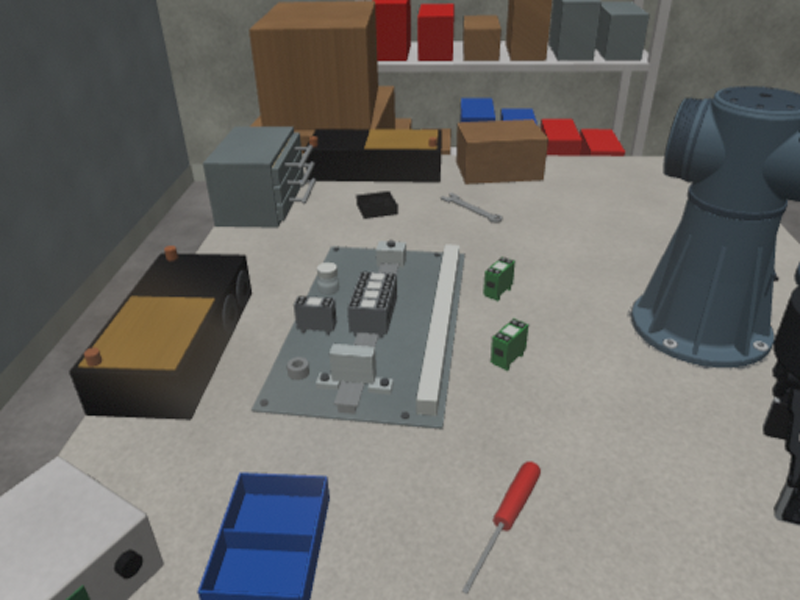

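The top view shows the stop at image left (+y), at about (312,280). The row spans columns 370–428 and the clamp sits at (499,291). The spare module, jar and ring are on the far side, and the green look-alikes are nearer the robot. Next I'll measure.

Run:
```python
from h import *
s=1.5625
C=np.array([at("top",np.array(p)/s,.005) for p in((288,216),(532,229),(527,366),(276,351))])[:,:2]
c=C.mean(0);print(C,c,[np.linalg.norm(C[i]-C[i-1]).round(3) for i in range(4)])
v=(C[0]-C[1])+(C[3]-C[2]);a=np.arctan2(-v[0],v[1]);print("yaw",np.degrees(a))
Rz=np.array([[np.cos(a),-np.sin(a)],[np.sin(a),np.cos(a)]])
for n,p,z in(("rowL",(370,286),.072),("rowR",(428,288),.072),("clampL",(489,290),.052),("clampR",(509,291),.052),("stopR",(319,280),.074),("stopL",(304,280),.074),("duct",(283,340),.035),("ductR",(521,353),.035)):
    X=at("top",np.array(p)/s,z);print(n,X,(Rz.T@(X[:2]-c)).round(4))
    
o=get_obs();print({k:o[k] for k in("time_s","orientation","ee_pos","grip_width")})
im=read_camera("top")
cv2.imwrite("pics/crop.png",cv2.resize(im[130:240,170:350,::-1],(792,484),interpolation=cv2.INTER_CUBIC))
```

```text
[[ 0.7058  0.2437]
 [ 0.6689 -0.2518]
 [ 0.3932 -0.2299]
 [ 0.4307  0.2653]] [0.54965  0.006825] [np.float64(0.276), np.float64(0.497), np.float64(0.277), np.float64(0.497)]
yaw -4.29476052607751
rowL [0.5469 0.0732 0.072 ] [-0.0077  0.066 ]
rowR [ 0.5411 -0.0362  0.072 ] [-0.0053 -0.0435]
clampL [ 0.5384 -0.1538  0.052 ] [ 0.0008 -0.161 ]
clampR [ 0.5357 -0.1919  0.052 ] [ 0.001  -0.1992]
stopR [0.5598 0.1695 0.074 ] [-0.0021  0.163 ]
stopL [0.5603 0.198  0.074 ] [-0.0037  0.1914]
duct [0.4502 0.2452 0.035 ] [-0.117   0.2303]
ductR [ 0.4176 -0.2133  0.035 ] [-0.1152 -0.2294]
{'time_s': 0.5, 'orientation': array([-1.79997695e+02, -9.66663908e-04,  1.63913115e+02]), 'ee_pos': array([0.15932195, 0.55249237, 0.23126488]), 'grip_width': 0.08562926139503033}
```

View pics/crop.png

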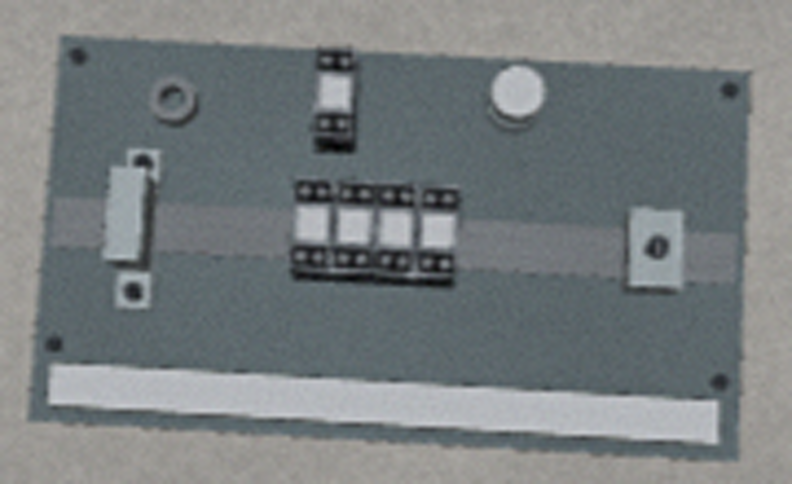

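Panel centre is (0.550, 0.007) with yaw −4.3°. In the panel frame the row spans −0.044 to 0.066, and the clamp's near face is at −0.161. The free gap for the shut fingers is centred at (0.542, −0.093), tool yaw 85.7°.

Emit:
{"name": "servo_tool", "arguments": {"increments": [[1.6,-2.69,0,0,0,-0.1241,-1],[1.6,-2.69,0,0,0,-0.1241,-1],[1.6,-2.69,0,0,0,-0.1241,-1],[1.6,-2.69,0,0,0,-0.1241,-1],[1.6,-2.69,0,0,0,-0.1241,-1],[1.6,-2.69,0,0,0,-0.1241,-1],[1.6,-2.69,0,0,0,-0.1241,-1],[1.6,-2.69,0,0,0,-0.1241,-1]]}}

```text
time_s: 1.22
ee_pos: [0.2878, 0.336, 0.2315]
orientation: [180.0, -0.0, 106.7]
wrist_force: [0.6, 0.4, -0.0]
grip_width: 0.0002
gripper_force: 0.0
```

Emit:
{"name": "servo_tool", "arguments": {"increments": [[1.6,-2.69,0,0,0,-0.1241,-1],[1.6,-2.69,0,0,0,-0.1241,-1],[1.6,-2.69,0,0,0,-0.1241,-1],[1.6,-2.69,0,0,0,0,-1],[1.6,-2.69,0,0,0,0,-1],[1.6,-2.69,0,0,0,0,-1],[1.6,-2.69,0,0,0,0,-1],[1.6,-2.69,0,0,0,0,-1]]}}

```text
time_s: 1.88
ee_pos: [0.416, 0.1206, 0.2316]
orientation: [179.9, -0.0, 85.7]
wrist_force: [1.2, 0.2, -0.1]
grip_width: 0.0
gripper_force: 0.0
```

Emit:
{"name": "servo_tool", "arguments": {"increments": [[1.6,-2.69,0,0,0,0,-1],[1.6,-2.69,0,0,0,0,-1],[1.6,-2.69,0,0,0,0,-1],[1.6,-2.69,0,0,0,0,-1],[1.6,-2.69,0,0,0,0,-1],[1.6,-2.69,0,0,0,0,-1],[1.6,-2.69,0,0,0,0,-1],[0,0,0,0,0,0,-1]]}}

```text
time_s: 2.55
ee_pos: [0.5296, -0.0709, 0.2315]
orientation: [179.9, 0.1, 85.5]
wrist_force: [0.3, 0.3, 0.1]
grip_width: -0.0002
gripper_force: 0.0
```

Emit:
{"name": "servo_tool", "arguments": {"increments": [[0.62,-1.1,-2,0,0,0,-1],[0.62,-1.1,-2,0,0,0,-1],[0,0,-2.5,0,0,0,-1],[0,0,-2.5,0,0,0,-1],[0,0,-1,0,0,0,-1],[0,0,0,0,0,0,-1]]}}

```text
time_s: 3.05
ee_pos: [0.5375, -0.0871, 0.1285]
orientation: [-179.7, -0.1, 85.7]
wrist_force: [-0.6, -0.8, 0.8]
grip_width: 0.0001
gripper_force: 0.0
```

Run:
```python
from h import *
im=read_camera("side");cv2.imwrite("pics/s1.png",cv2.resize(im[130:290,150:330,::-1],(675,600),interpolation=cv2.INTER_CUBIC))
o=get_obs();print(o["ee_pos"],px("side",o["ee_pos"]))
```

```text
[ 0.53886425 -0.0875494   0.13053686] [246.  146.4]
```

View pics/s1.png

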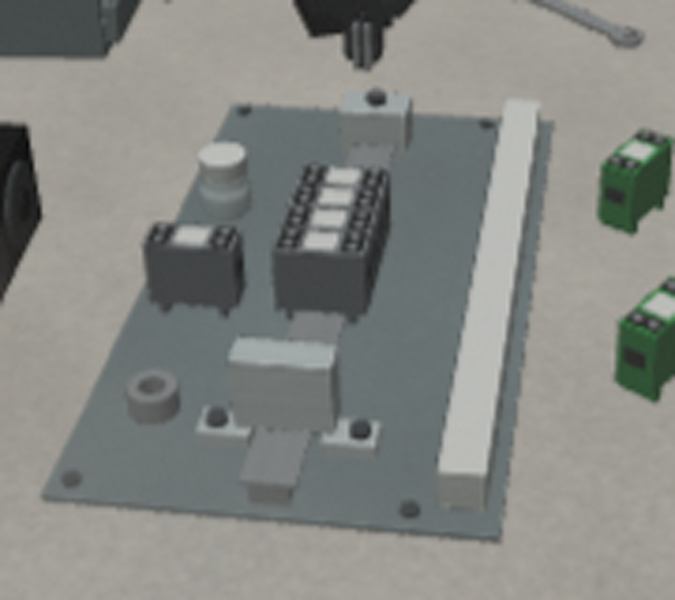

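The side crop shows the shut fingers at (363,55) over the gap between row and clamp, where they were projected to be. Now I'll descend.

Emit:
{"name": "servo_tool", "arguments": {"increments": [[0.3,-0.7,-2,0,0,0,-1],[0,0,-2,0,0,0,-1],[0,0,-2,0,0,0,-1],[0,0,-1.5,0,0,0,-1],[0,0,-1,0,0,0,-1],[0,0,-0.7,0,0,0,-1],[0,0,0,0,0,0,-1],[0,0,0,0,0,0,-1]]}}

```text
time_s: 3.77
ee_pos: [0.5435, -0.0953, 0.0403]
orientation: [179.9, 0.0, 85.7]
wrist_force: [-0.8, 0.9, 0.6]
grip_width: -0.0001
gripper_force: 0.0
```

Emit:
{"name": "servo_tool", "arguments": {"increments": [[0.06,0.8,-0.5,0,0,0,-1],[0.06,0.8,0,0,0,0,-1],[0.06,0.8,0,0,0,0,-1],[0.04,0.6,0,0,0,0,-1],[0.03,0.4,0,0,0,0,-1],[0.03,0.4,0,0,0,0,-1],[0.03,0.4,0,0,0,0,-1],[0.03,0.4,0,0,0,0,-1]]}}

```text
time_s: 4.43
ee_pos: [0.5462, -0.0488, 0.0344]
orientation: [180.0, 0.0, 85.7]
wrist_force: [-0.7, 0.1, 1.0]
grip_width: -0.0001
gripper_force: 0.0
```

Emit:
{"name": "servo_tool", "arguments": {"increments": [[0.03,0.4,0,0,0,0,-1],[0.03,0.4,0,0,0,0,-1],[0.03,0.4,0,0,0,0,-1],[0.03,0.4,0,0,0,0,-1],[0.03,0.4,0,0,0,0,-1],[0.03,0.4,0,0,0,0,-1]]}}

```text
time_s: 4.93
ee_pos: [0.548, -0.025, 0.0343]
orientation: [180.0, 0.0, 85.7]
wrist_force: [0.0, -1.8, 0.7]
grip_width: 0.0002
gripper_force: 1.3
```

Contact made. I'll continue along the rail slowly, with 7.7 cm expected to go.

Emit:
{"name": "servo_tool", "arguments": {"increments": [[0.03,0.4,0,0,0,0,-1],[0.03,0.4,0,0,0,0,-1],[0.03,0.4,0,0,0,0,-1],[0.03,0.4,0,0,0,0,-1],[0.03,0.4,0,0,0,0,-1],[0.03,0.4,0,0,0,0,-1],[0.03,0.4,0,0,0,0,-1],[0.03,0.4,0,0,0,0,-1]]}}

```text
time_s: 5.6
ee_pos: [0.5504, 0.0071, 0.0343]
orientation: [180.0, 0.0, 85.7]
wrist_force: [-0.5, -2.6, 1.5]
grip_width: -0.0005
gripper_force: 1.5
```

Emit:
{"name": "servo_tool", "arguments": {"increments": [[0.03,0.4,0,0,0,0,-1],[0.03,0.4,0,0,0,0,-1],[0.03,0.4,0,0,0,0,-1],[0.03,0.4,0,0,0,0,-1],[0.03,0.4,0,0,0,0,-1],[0.03,0.4,0,0,0,0,-1],[0.02,0.3,0,0,0,0,-1]]}}

```text
time_s: 6.18
ee_pos: [0.5524, 0.0342, 0.0343]
orientation: [180.0, 0.0, 85.7]
wrist_force: [-0.3, -4.2, 2.7]
grip_width: 0.0001
gripper_force: 1.7
```

Run:
```python
from h import *
im=read_camera("side");cv2.imwrite("pics/s2.png",cv2.resize(im[130:290,150:330,::-1],(675,600),interpolation=cv2.INTER_CUBIC))
```

```text
(no output)
```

View pics/s2.png

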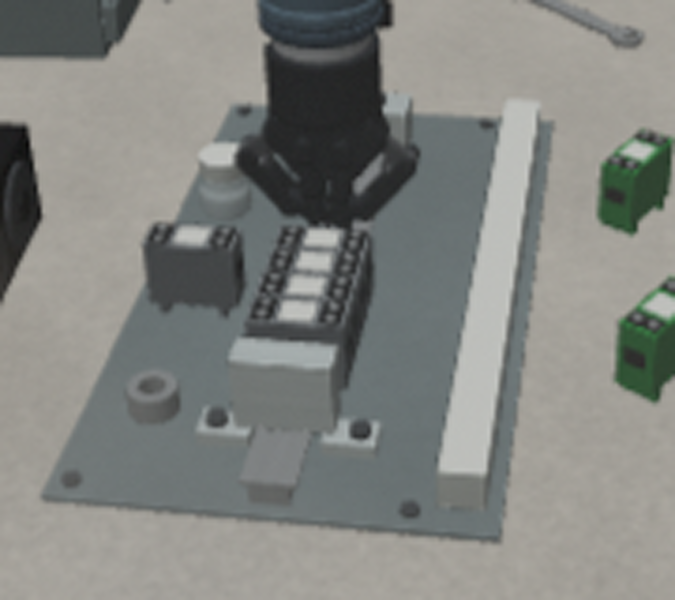

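The row is upright and sliding, at crop (310,270), with about 1.7 cm left to the stop at (285,370). I'll go slower until the force rises.

Emit:
{"name": "servo_tool", "arguments": {"increments": [[0.02,0.25,0,0,0,0,-1],[0.02,0.25,0,0,0,0,-1],[0.02,0.25,0,0,0,0,-1],[0.02,0.25,0,0,0,0,-1],[0.01,0.15,0,0,0,0,-1],[0.01,0.15,0,0,0,0,-1]]}}

```text
time_s: 6.73
ee_pos: [0.5534, 0.0469, 0.0343]
orientation: [180.0, 0.0, 85.7]
wrist_force: [-0.8, -3.4, 2.2]
grip_width: 0.0001
gripper_force: 1.8
```

Emit:
{"name": "servo_tool", "arguments": {"increments": [[0.01,0.1,0,0,0,0,-1],[0.01,0.1,0,0,0,0,-1],[0.01,0.1,0,0,0,0,-1]]}}

```text
time_s: 6.98
ee_pos: [0.5536, 0.0498, 0.0343]
orientation: [-180.0, 0.0, 85.7]
wrist_force: [-0.5, -3.4, 2.1]
grip_width: 0.0003
gripper_force: 1.8
```

Emit:
{"name": "servo_tool", "arguments": {"increments": [[0.01,0.1,0,0,0,0,-1],[0.01,0.1,0,0,0,0,-1],[0.01,0.1,0,0,0,0,-1]]}}

```text
time_s: 7.23
ee_pos: [0.5539, 0.0528, 0.0343]
orientation: [180.0, 0.0, 85.7]
wrist_force: [-0.2, -4.3, 2.1]
grip_width: 0.0
gripper_force: 1.8
```

Emit:
{"name": "servo_tool", "arguments": {"increments": [[0,0.08,0,0,0,0,-1],[0,0.08,0,0,0,0,-1]]}}

```text
time_s: 7.4
ee_pos: [0.554, 0.0536, 0.0343]
orientation: [180.0, 0.1, 85.7]
wrist_force: [-0.7, -11.2, 2.3]
grip_width: -0.0001
gripper_force: 5.5
```

Emit:
{"name": "servo_tool", "arguments": {"increments": [[0,0.05,0,0,0,0,-1],[0,0.03,0,0,0,0,-1],[0,0,0,0,0,0,-1]]}}

```text
time_s: 7.65
ee_pos: [0.554, 0.0536, 0.0343]
orientation: [180.0, 0.1, 85.7]
wrist_force: [-2.0, -10.2, 2.7]
grip_width: -0.0001
gripper_force: 5.5
```

Emit:
{"name": "servo_tool", "arguments": {"increments": [[0.01,0.2,0,0,0,0,-1],[0,0,0,0,0,0,-1]]}}

```text
time_s: 7.82
ee_pos: [0.5541, 0.0536, 0.0344]
orientation: [-180.0, 0.3, 85.7]
wrist_force: [-2.6, -20.7, 2.2]
grip_width: 0.0002
gripper_force: 10.2
```

Emit:
{"name": "servo_tool", "arguments": {"increments": [[-0.03,-0.4,0,0,0,0,-1],[-0.08,-1,0,0,0,0,-1],[-0.15,-2,0,0,0,0,-1],[-0.15,-2,1,0,0,0,-1],[-0.15,-2,2,0,0,0,-1],[-0.15,-2,3,0,0,0,-1],[-0.15,-2,3,0,0,0,-1],[0,0,0,0,0,0,-1]]}}

```text
time_s: 8.48
ee_pos: [0.5492, -0.0607, 0.1303]
orientation: [179.4, 0.1, 85.6]
wrist_force: [1.5, -0.3, 1.0]
grip_width: -0.0001
gripper_force: 0.0
```

The row is tight at the stop: 20 N with no movement. Now over and behind the clamp.

Emit:
{"name": "servo_tool", "arguments": {"increments": [[-0.25,-2.5,0,0,0,0,-1],[-0.25,-2.5,0,0,0,0,-1],[-0.25,-2.5,0,0,0,0,-1],[-0.25,-2.5,0,0,0,0,-1],[-0.25,-2.5,0,0,0,0,-1],[-0.25,-2.5,0,0,0,0,-1],[-0.1,-1.3,0,0,0,0,-1],[0,0,0,0,0,0,-1]]}}

```text
time_s: 9.15
ee_pos: [0.5292, -0.2219, 0.1239]
orientation: [180.0, -0.0, 85.5]
wrist_force: [-0.3, -0.0, 0.3]
grip_width: -0.0
gripper_force: 0.0
```

Run:
```python
from h import *
im=read_camera("top");cv2.imwrite("pics/t3.png",cv2.resize(im[130:240,170:350,::-1],(792,484),interpolation=cv2.INTER_CUBIC))
o=get_obs();print(o["ee_pos"],o["orientation"])
```

```text
[ 0.52918937 -0.22025876  0.12379594] [-1.79984934e+02 -6.04015185e-02  8.55745143e+01]
```

View pics/t3.png

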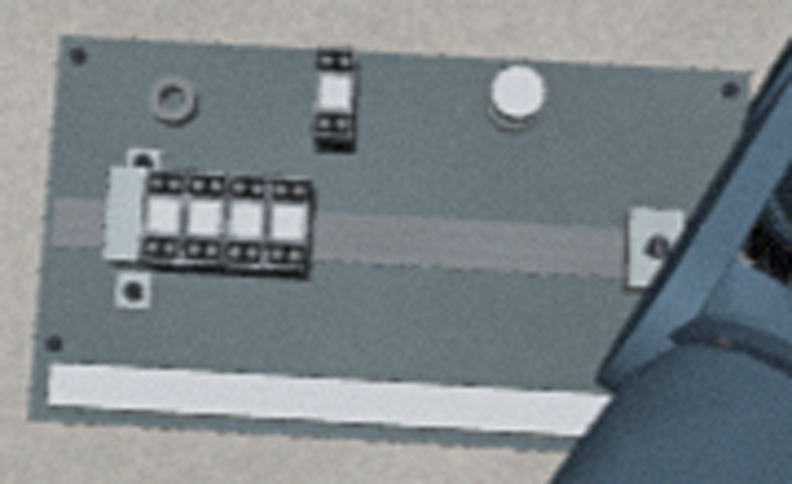

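The row is tight against the stop, columns 145–312, and the clamp hasn't moved (left edge still at 628). Descending behind it.

Emit:
{"name": "servo_tool", "arguments": {"increments": [[0.2,-0.2,-2,0,0,0,-1],[0.15,-0.2,-2,0,0,0,-1],[0,0,-2,0,0,0,-1],[0,0,-1.5,0,0,0,-1],[0,0,-0.8,0,0,0,-1],[0,0,-0.5,0,0,0,-1],[0,0,-0.4,0,0,0,-1],[0,0,0,0,0,0,-1]]}}

```text
time_s: 9.87
ee_pos: [0.533, -0.2232, 0.0321]
orientation: [-180.0, -0.0, 85.7]
wrist_force: [-1.1, 0.2, -0.5]
grip_width: -0.0001
gripper_force: 0.0
```

Emit:
{"name": "servo_tool", "arguments": {"increments": [[0.03,0.4,0,0,0,0,-1],[0.03,0.4,0,0,0,0,-1],[0.03,0.4,0,0,0,0,-1],[0.03,0.4,0,0,0,0,-1],[0.03,0.4,0,0,0,0,-1],[0.03,0.4,0,0,0,0,-1],[0.03,0.4,0,0,0,0,-1],[0.03,0.4,0,0,0,0,-1]]}}

```text
time_s: 10.53
ee_pos: [0.5356, -0.1917, 0.0325]
orientation: [180.0, 0.0, 85.7]
wrist_force: [-0.4, -0.8, 1.8]
grip_width: 0.0001
gripper_force: 0.7
```

Emit:
{"name": "servo_tool", "arguments": {"increments": [[0.045,0.6,0,0,0,0,-1],[0.045,0.6,0,0,0,0,-1],[0.045,0.6,0,0,0,0,-1],[0.045,0.6,0,0,0,0,-1],[0.045,0.6,0,0,0,0,-1],[0.045,0.6,0,0,0,0,-1],[0.045,0.6,0,0,0,0,-1],[0.045,0.6,0,0,0,0,-1]]}}

```text
time_s: 11.2
ee_pos: [0.539, -0.1432, 0.0323]
orientation: [180.0, 0.0, 85.7]
wrist_force: [0.0, -1.8, 0.9]
grip_width: 0.0
gripper_force: 0.8
```

16.1 cm to go, so two full calls (9.6 cm) plus 4 cm more, then slow.

Emit:
{"name": "servo_tool", "arguments": {"increments": [[0.045,0.6,0,0,0,0,-1],[0.045,0.6,0,0,0,0,-1],[0.045,0.6,0,0,0,0,-1],[0.045,0.6,0,0,0,0,-1],[0.045,0.6,0,0,0,0,-1],[0.045,0.6,0,0,0,0,-1],[0.045,0.6,0,0,0,0,-1],[0.045,0.6,0,0,0,0,-1]]}}

```text
time_s: 11.87
ee_pos: [0.5426, -0.0952, 0.0323]
orientation: [180.0, -0.0, 85.7]
wrist_force: [0.3, -1.7, 1.7]
grip_width: 0.0003
gripper_force: 0.8
```

Emit:
{"name": "servo_tool", "arguments": {"increments": [[0.045,0.6,0,0,0,0,-1],[0.045,0.6,0,0,0,0,-1],[0.045,0.6,0,0,0,0,-1],[0.045,0.6,0,0,0,0,-1],[0.045,0.6,0,0,0,0,-1],[0.045,0.6,0,0,0,0,-1],[0.045,0.6,0,0,0,0,-1],[0.045,0.6,0,0,0,0,-1]]}}

```text
time_s: 12.53
ee_pos: [0.5462, -0.0472, 0.0323]
orientation: [-180.0, -0.0, 85.7]
wrist_force: [-0.8, -1.3, 0.9]
grip_width: 0.0001
gripper_force: 0.8
```

Emit:
{"name": "servo_tool", "arguments": {"increments": [[0.045,0.6,0,0,0,0,-1],[0.045,0.6,0,0,0,0,-1],[0.045,0.6,0,0,0,0,-1],[0.045,0.6,0,0,0,0,-1],[0.03,0.4,0,0,0,0,-1],[0.03,0.4,0,0,0,0,-1],[0.03,0.4,0,0,0,0,-1],[0.03,0.4,0,0,0,0,-1]]}}

```text
time_s: 13.2
ee_pos: [0.5491, -0.0074, 0.0322]
orientation: [-180.0, -0.0, 85.7]
wrist_force: [1.1, -1.7, 0.9]
grip_width: -0.0001
gripper_force: 0.7
```

Emit:
{"name": "servo_tool", "arguments": {"increments": [[0.03,0.4,0,0,0,0,-1],[0.03,0.4,0,0,0,0,-1],[0.03,0.4,0,0,0,0,-1],[0.02,0.3,0,0,0,0,-1],[0.02,0.3,0,0,0,0,-1],[0.01,0.2,0,0,0,0,-1],[0.01,0.15,0,0,0,0,-1],[0.01,0.15,0,0,0,0,-1]]}}

```text
time_s: 13.87
ee_pos: [0.5507, 0.0154, 0.0322]
orientation: [-180.0, -0.0, 85.7]
wrist_force: [0.5, -1.3, -0.2]
grip_width: -0.0001
gripper_force: 0.5
```

Emit:
{"name": "servo_tool", "arguments": {"increments": [[0.01,0.1,0,0,0,0,-1],[0.01,0.1,0,0,0,0,-1],[0,0.05,0,0,0,0,-1]]}}

```text
time_s: 14.12
ee_pos: [0.5509, 0.0177, 0.0323]
orientation: [180.0, 0.0, 85.7]
wrist_force: [0.2, -3.1, 0.1]
grip_width: -0.0002
gripper_force: 1.9
```

Emit:
{"name": "servo_tool", "arguments": {"increments": [[0.01,0.1,0,0,0,0,-1],[0.01,0.1,0,0,0,0,-1],[0,0,0,0,0,0,-1]]}}

```text
time_s: 14.37
ee_pos: [0.551, 0.0178, 0.0323]
orientation: [-180.0, 0.2, 85.7]
wrist_force: [-1.9, -9.8, 0.6]
grip_width: -0.0002
gripper_force: 5.0
```

Emit:
{"name": "servo_tool", "arguments": {"increments": [[0.01,0.1,0,0,0,0,-1],[0,0,0,0,0,0,-1]]}}

```text
time_s: 14.53
ee_pos: [0.551, 0.0178, 0.0323]
orientation: [-180.0, 0.3, 85.7]
wrist_force: [-2.7, -13.4, 1.8]
grip_width: 0.0004
gripper_force: 7.1
```

The clamp is firm at the predicted position, so I'll back off, rise and check.

Emit:
{"name": "servo_tool", "arguments": {"increments": [[-0.03,-0.4,0,0,0,0,-1],[-0.08,-1,0,0,0,0,-1],[-0.15,-2,0,0,0,0,-1],[-0.15,-2,2,0,0,0,-1],[-0.15,-2,3,0,0,0,-1],[-0.2,-3,4,0,0,0,-1],[-0.2,-3,4,0,0,0,-1],[-0.2,-3,3,0,0,0,-1]]}}

```text
time_s: 15.2
ee_pos: [0.5402, -0.1333, 0.1804]
orientation: [179.9, -0.0, 85.8]
wrist_force: [1.0, -0.4, -0.2]
grip_width: 0.0003
gripper_force: 0.0
```

Emit:
{"name": "servo_tool", "arguments": {"increments": [[-0.2,-3,1,0,0,0,-1],[-0.2,-3,0,0,0,0,-1],[0,-3,0,0,0,0,-1],[0,-3,0,0,0,0,-1],[0,0,0,0,0,0,-1],[0,0,0,0,0,0,-1]]}}

```text
time_s: 15.7
ee_pos: [0.5359, -0.2542, 0.188]
orientation: [-180.0, -0.0, 85.5]
wrist_force: [0.1, 1.0, 0.3]
grip_width: 0.0001
gripper_force: 0.0
```

Run:
```python
from h import *
a=read_camera("top")[140:230,180:320,::-1];b=read_camera("side")[150:260,170:320,::-1]
cv2.imwrite("pics/f1.png",np.vstack([cv2.resize(a,(466,300),interpolation=cv2.INTER_CUBIC),cv2.resize(b,(466,300),interpolation=cv2.INTER_CUBIC)]))
```

```text
(no output)
```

View pics/f1.png

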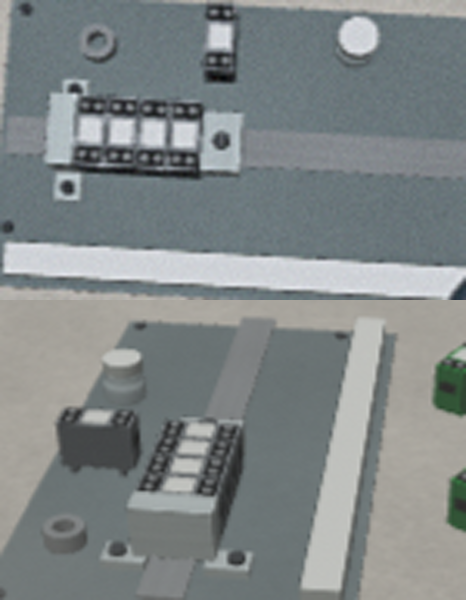

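Stop, four modules and clamp (top view, columns 48–242) are in line with no visible gaps. The bystanders haven't moved.

```bash
python3 -c "
from bench import hand_in
print(hand_in())"
```

```text
the job is handed in; nothing more can be done
None
```

The job is handed in (no verdict was returned): the four modules were pushed tight against the end stop first, then the end clamp was closed up against the last module, with no gaps visible in the final pictures, nothing else disturbed, and about 16 s of the 51 s used.

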